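Set a spreading bridge's blade gap to its gauge strip

TASK

Two identical spreading bridges stand on the worktop; one has a flat steel gauge strip lying in the gap under its blade. Turn the wing screw on top of that bridge clockwise until its blade has come down onto the strip and just drags on it (touching with light spring pressure, not screwed down hard), then let go. Leave the strip where it lies and do not turn the other bridge's screw.

Things in the scene. Friction and masses are not known exactly. Their poses are not given: they have to be found in the camera images.
- set: the bridge with the gauge strip in its gap, left or right: fixed, steel bed 130 x 140 mm (top 14 mm above the worktop), two posts and an aluminium beam along its y (top at 80 mm) with a wing screw on its middle. Origin on the worktop under the bed's centre; x roughly away from the robot, y along the beam. The other bridge looks the same but has no strip
- set_grip (a point): middle of the black wing bar on that bridge's screw, on the vertical screw axis, 107 mm above the worktop. The bar is 56 mm long along this point's y, 12 mm thick along its x and 30 mm high (92 to 122 mm above the worktop), on a 24 mm round hub (84 to 93 mm). It stays at this height as it turns
- set_screw (a joint): screw angle, rad, growing clockwise from above; starts at 0 to 0.5, stops at 2.2, stays where left (friction 0.12 N m). Each rad lowers the blade 6 mm; it meets the strip at 1.0, then gives on springs (1.5 N per mm). At 1.4 the bar is parallel to the beam and the blade just drags, at about 4 N; below about 1.05 it does not drag, above about 1.7 it is too hard
- set_blade: upright steel blade, 84 mm wide along the beam, 4 mm thick, hung on light springs under the beam of that bridge. Origin at the middle of its lower edge, z up; 25 mm above the worktop at screw angle 0
- gauge: loose flat steel gauge strip 130 x 22 x 5 mm lying on the bed of that bridge, under its blade and across it, its near end standing out from the bed towards the robot's side. Origin at the centre of its underside; x along its length. Its top is 19 mm above the worktop
- spare_bar_end (a point): end of the wing bar of the other bridge's screw (28 mm from its axis, 107 mm above the worktop); that bridge has the same build, no strip, and is not to be touched
Mind the look-alikes: they are no part of the job. There is more than one size of the gauge; the one meant has the size given above.

How it is judged:
At the end, for the whole second after the job is handed in: the blade of the bridge with the strip presses on the strip with between 1 and 7 N (screw angle about 1.05 to 1.7 rad), and the strip lies at rest within 15 mm of where it was (contact force between set_blade and gauge between 1 and 7 N and distance of gauge from where it was at the start of the episode below 0.015 m and linear speed of gauge below 0.02 m/s); the robot touches nothing.
It fails at once if the other bridge's screw was turned (the end of its bar moved more than 10 mm) (distance of spare_bar_end from where it was at the start of the episode above 0.01 m).
It fails at once if the gauge strip was shifted more than 20 mm (distance of gauge from where it was at the start of the episode above 0.02 m).
It also fails if it takes over 35 s, if anything falls off the work surface, if the arm or the gripper's body presses on something with over 40 N, if the wrist force passes 120 N, or if a joint passes its speed limit or range.

ROBOT

A 6-joint arm with a two-finger parallel gripper is mounted at the origin on a cart in front of the work surface, level with it; the furniture and walls round the work are solid. World frame = base frame: x ahead of the robot, y to its left, z up, the work surface at z = 0. Lengths are in m, angles in rad, forces in N, time in s.
With the tool pointing down it reaches from about 0.375 to 0.925 m from the base axis. Payload 5.7 kg.
Tool frame: the origin (TCP) lies midway between the tips of the shut fingers; the grasp point (between the pads) lies 19 mm behind it; z points along the fingers, y is the line along which they close (so a half turn about z gives the same grasp; the last joint's range is limited). The gripper opens to 88 mm and grips with 3 to 60 N. Pads are 20 mm wide; open, the fingers measure 115 mm over their backs; the gripper's body (75 mm by 178 mm) begins 61 mm behind the grasp point.
Start: joints at [1.044, 0.359, 1.51, -0, 1.272, -0.115], TCP at [0.24, 0.55, 0.223] pointing down, gripper open.
Joint ranges: [-2.97, 2.97], [-1.01, 2.36], [0.21, 2.38], [-0.96, 4.11], [0.2, 2.71], [-2.98, 2.98]. Speed limits (rad/s): [2.39, 2.39, 3.14, 3.14, 3.14, 3.14].

INTERFACE

Orientations are given as a unit quaternion [x, y, z, w].
In Python, from bench import move_ptp, servo_line, goto_joints, move_gripper, sleep, inverse_kinematics, capture, PlanningError, close_job, spot_in, silhouettes, current_clock, current_joint_pos, current_qvel, current_joint_torque, current_position, current_orientation, current_force, current_torque, current_finger_gap, current_grip_force gives the robot as it stands. Calls block until the motion is done:
- move_ptp(position, orientation): joint-space move of the TCP to a pose.
- servo_line(position, orientation=None, rate=0.15, contact_N=None): straight line of the TCP; orientation=None keeps the orientation; rate is the mean speed in m/s. With contact_N (N) it stops when the force on the tool has changed by that much, and returns True; else False.
- goto_joints(angles): joint-space move.
- move_gripper(opening): finger opening in m; the grip force is fixed at half the most; returns when the fingers have stopped.
- sleep(seconds).
- inverse_kinematics(position, orientation): joint angles nearest the present ones, or None.
- capture(name): name is "scene" or "top"; returns a dict with "image" (480x640x3 uint8, blue, green, red), "range_z" (480x640 float32, m along the optical axis (not along the pixel's ray), 0 where there is no reading), "intrinsics" (3x3 intrinsics, pixels), "R" (3x3) and "t" (3): a world point X has camera coordinates R X + t. Camera axes: x right, y down, z forward; pixel columns grow to the right and rows downward; lengths in m; the calibration is good to about 2 mm. A picture is of the moment at which its call begins.
A pose or a line that the arm cannot do raises PlanningError and nothing moves.
- close_job(): hands the job in; it is judged then, once.
Trained networks look in the newest picture that a camera, given by its name, has taken for a name from the list of things; names that differ only in an ending like _2 or _b are one class to them, and where a whole thing is asked for, a point or a joint stands for the part that bears it (a point fixed in the world has none). Each returns a list of dicts, best first, with "conf" (0 to 1); they miss things now and then, are a little off and sometimes report something else, mostly with a low value. They report only what shows in the picture. A call takes as long as a camera call. They do not tell look-alikes from the thing itself.
- spot_in(camera, query): "xy" ([column, row] in pixels, amid what is visible of it).
- silhouettes(camera, query): "region" (480x640 bool, what is visible of it) and "xy" ([column, row] in pixels, amid what is visible of it).
Readings, each from a call of its own:
- current_clock(): time.
- current_joint_pos(): joint angles.
- current_qvel(): joint speeds.
- current_joint_torque(): joint torques, N m.
- current_position(): TCP position.
- current_orientation(): TCP orientation.
- current_force(): force on the tool from outside, world axes, zero at the start.
- current_torque(): the same for the moment, N m.
- current_finger_gap(): finger opening in m.
- current_grip_force(): force on a finger pad.
Only numpy, scipy, OpenCV 4.12 (cv2) and the standard library are available. Lean on these libraries where they do the work, as an engineer would, in place of code of your own. Each camera call takes 0.05 s, during which the arm holds its last target. There are 200 camera calls.

## Working session

There is one attempt and no reset: what is moved stays moved. The work goes in short steps, each a Python script; the robot and the scene stay as the last script left them, time stands still between calls to the robot, and variables do not carry over. Pictures are saved under pics/ and viewed, at most 10 in all, crops included, and the job is handed in when it is done.

```bash
mkdir -p pics; cat > h.py <<'E'
import numpy as np, cv2
from bench import *
def world(c,m):
    v,u=np.nonzero(m); z=c["range_z"][v,u]; k=z>0; u,v,z=u[k],v[k],z[k]
    p=np.linalg.inv(c["intrinsics"])@np.stack([u*z,v*z,z])
    return (c["R"].T@(p-c["t"][:,None])).T
E
python3 - <<'E'
from h import *
for n in("scene","top"):
    c=capture(n); cv2.imwrite(f"pics/{n}1.png",c["image"]); np.savez(n+"1",**c)
    for q in("set_grip","gauge","set","set_blade"):
        for d in silhouettes(n,q):
            p=world(c,d["region"]); 
            print(n,q,round(d["conf"],2),np.round(d["xy"]),d["region"].sum(),np.round(np.median(p,0),3) if len(p) else'',np.round(np.percentile(p,[3,97],axis=0),3).tolist() if len(p) else'')
print(current_clock())
E
```

```text
scene set_grip 0.75 [345. 237.] 290 [ 0.438 -0.276  0.105] [[0.418, -0.287, 0.082], [0.461, -0.261, 0.121]]
scene gauge 0.76 [325. 279.] 274 [ 0.386 -0.262  0.016] [[0.342, -0.275, 0.012], [0.432, -0.247, 0.02]]
scene gauge 0.72 [282. 262.] 129 [ 0.405 -0.114  0.   ] [[0.376, -0.136, -0.003], [0.445, -0.094, 0.004]]
scene set 0.72 [341. 265.] 2525 [ 0.433 -0.284  0.033] [[0.379, -0.341, 0.006], [0.487, -0.207, 0.115]]
scene set_blade 0.65 [339. 265.] 264 [ 0.433 -0.275  0.037] [[0.426, -0.312, 0.022], [0.441, -0.233, 0.047]]
scene set_blade 0.18 [323. 279.] 286 [ 0.386 -0.263  0.016] [[0.341, -0.276, 0.011], [0.437, -0.246, 0.02]]
top set_grip 0.65 [352. 240.] 146 [ 0.446 -0.27   0.119] [[0.423, -0.285, 0.039], [0.469, -0.257, 0.125]]
top gauge 0.77 [346. 261.] 266 [ 0.392 -0.258  0.019] [[0.348, -0.271, 0.014], [0.468, -0.247, 0.023]]
top gauge 0.66 [295. 253.] 160 [ 0.413 -0.115  0.004] [[0.38, -0.134, -0.0], [0.453, -0.096, 0.008]]
top gauge 0.6 [489. 242.] 179 [ 0.455 -0.66   0.003] [[0.427, -0.694, -0.001], [0.483, -0.627, 0.007]]
top set 0.57 [355. 243.] 2403 [ 0.444 -0.274  0.015] [[0.381, -0.338, 0.0], [0.51, -0.203, 0.119]]
0.5
```

```bash
sleep 1; python3 -c "
import cv2
a=cv2.imread('pics/scene1.png');b=cv2.imread('pics/top1.png')
cv2.imwrite('pics/both1.png',cv2.resize(cv2.vconcat([a,b]),None,fx=.62,fy=.62))"
```

```text
(no output)
```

View pics/top1.png

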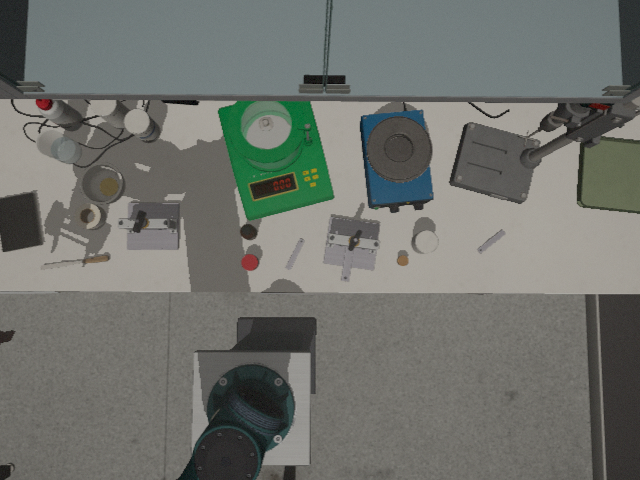

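View pics/scene1.png

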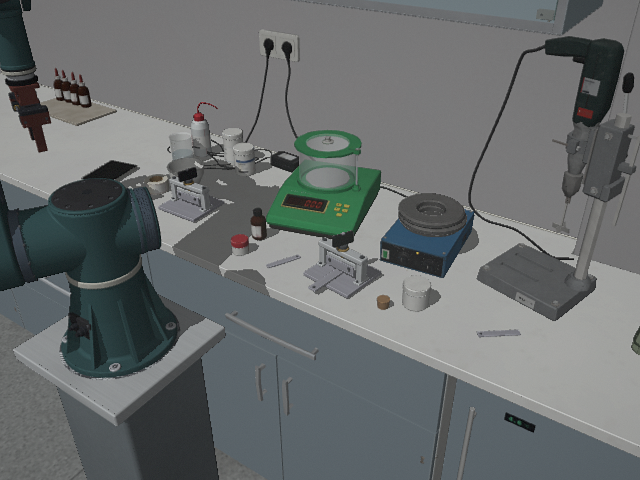

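The candidates in the top image are:
- Bridge at (352,240), with a strip at (346,262) reaching under its blade. The strip's top is about 19 mm high.
- Bridge at (150,222), with no strip.
- Loose strips at (295,253) and (489,242). Both are shorter and lie on the worktop.

So the right-hand bridge is the one meant. I'll confirm that with a crop and measure its bar and beam angles.

```bash
python3 - <<'E'
from h import *
c=dict(np.load("top1.npz")); s=dict(np.load("scene1.npz"))
a=cv2.resize(c["image"][200:290,300:400],None,fx=4,fy=4,interpolation=cv2.INTER_CUBIC)
b=cv2.resize(s["image"][215:305,290:390],None,fx=4,fy=4,interpolation=cv2.INTER_CUBIC)
cv2.imwrite("pics/crop1.png",cv2.hconcat([a,b]))
def rect(p,l): 
    r=cv2.minAreaRect((p[:,:2]*1000).astype(np.float32)); bx=cv2.boxPoints(r)/1000
    e=[bx[1]-bx[0],bx[2]-bx[1]]; e.sort(key=np.linalg.norm)
    print(l,len(p),"c",np.round(bx.mean(0),4),"size",np.round([np.linalg.norm(x) for x in e],3),"long dir deg",np.round(np.degrees(np.arctan2(e[1][1],e[1][0]))%180,1),"z",np.round(np.median(p[:,2]),3))
for n,k in(("top",c),("scene",s)):
    m=np.ones((480,640),bool); v,u=np.nonzero(k["range_z"]>0); p=world(k,m)
    near=p[(abs(p[:,0]-.444)<.12)&(abs(p[:,1]+.274)<.12)]
    for l,lo,hi in(("bar",.108,.135),("beam",.07,.09),("bed",.009,.018)):
        q=near[(near[:,2]>lo)&(near[:,2]<hi)]
        if l=="bar": q=q[np.hypot(q[:,0]-.444,q[:,1]+.272)<.045]
        if l=="beam": q=q[abs(q[:,0]-.444)<.045]
        rect(q,n+" "+l); 
        ev=np.linalg.eigh(np.cov(q[:,:2].T))[1][:,1]; print("   mean",q.mean(0).round(4),"pca",np.degrees(np.arctan2(ev[1],ev[0]))%180)
    w=p[(np.hypot(p[:,0]-.444,p[:,1]+.272)<.2)&(p[:,2]>.12)]; w=w[np.hypot(w[:,0]-.444,w[:,1]+.272)>.05]
    print("high neighbours",len(w), w[:,:].min(0) if len(w) else'',w.max(0) if len(w) else '')
E
```

```text
top bar 106 c [ 0.4465 -0.2705] size [0.011 0.054] long dir deg 153.5 z 0.121
   mean [ 0.4464 -0.2703  0.1209] pca 153.41253720789732
top beam 441 c [ 0.4471 -0.2709] size [0.026 0.134] long dir deg 82.1 z 0.08
   mean [ 0.4466 -0.2705  0.0801] pca 81.96682702133128
top bed 1621 c [ 0.4555 -0.2724] size [0.14  0.227] long dir deg 171.4 z 0.014
   mean [ 0.4458 -0.2704  0.014 ] pca 167.32575175474204
high neighbours 3347 [ 0.61085795 -0.37984333  0.12040902] [ 0.6438138  -0.16263444  0.82032771]
scene bar 141 c [ 0.4417 -0.2749] size [0.016 0.057] long dir deg 155.7 z 0.116
   mean [ 0.4401 -0.2747  0.1158] pca 153.53304949371662
scene beam 406 c [ 0.4412 -0.2745] size [0.031 0.131] long dir deg 82.9 z 0.077
   mean [ 0.4376 -0.2805  0.0776] pca 83.52987083644298
scene bed 1194 c [ 0.4464 -0.2676] size [0.22 0.24] long dir deg 86.6 z 0.013
   mean [ 0.4215 -0.281   0.0128] pca 132.58272357796488
high neighbours 1061 [ 0.60309296 -0.38702084  0.5808107 ] [ 0.64240856 -0.15719056  0.60271267]
```

View pics/crop1.png

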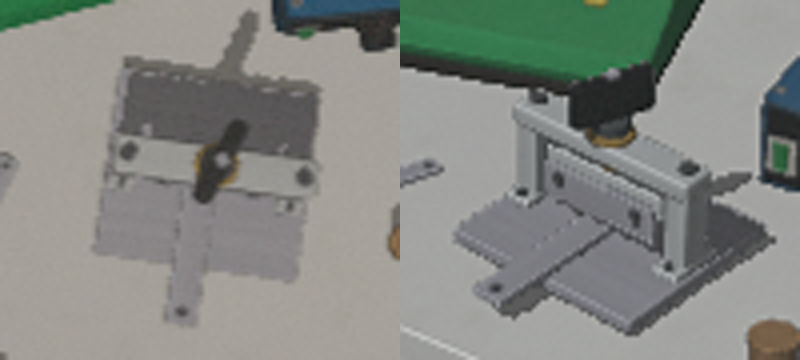

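The crop confirms it: the strip lies under the blade of this bridge. The bar points at 153.5° and the beam at 82°, so the screw is at about 0.15 rad and needs about 71° clockwise. That fits the stated starting range. Next I approach.

```bash
cat >> h.py <<'E'
from scipy.spatial.transform import Rotation as Rn
def down(deg):
    a=np.radians(deg); y=np.array([np.cos(a),np.sin(a),0]); z=np.array([0,0,-1.])
    return Rn.from_matrix(np.stack([np.cross(y,z),y,z],1)).as_quat()
AX=np.array([.4445,-.2720])
E
python3 - <<'E'
from h import *
for base in(63.5,-116.5):
    print(base,[np.round(inverse_kinematics([*AX,.097],down(base-d)),2) for d in(0,71.5)])
def j6ok(b): return max(abs(inverse_kinematics([*AX,.097],down(b-d))[5]) for d in(0,71.5))
b=min((63.5,-116.5),key=j6ok); print("branch",b)
q0=current_orientation()
move_ptp([.25,.38,.30],q0)
move_ptp([.43,-.05,.30],down(b))
move_ptp([*AX,.20],down(b))
print(current_clock(),current_position(),current_joint_pos().round(3) if hasattr(current_joint_pos(),'round') else current_joint_pos(),current_finger_gap())
c=capture("scene"); cv2.imwrite("pics/s2.png",cv2.resize(c["image"][120:320,230:470],None,fx=3,fy=3))
E
```

```text
63.5 [array([-0.68,  0.4 ,  1.82, -0.  ,  0.92, -1.79]), array([-0.68,  0.4 ,  1.82, -0.  ,  0.92, -0.54])]
-116.5 [array([-0.68,  0.4 ,  1.82, -0.  ,  0.92,  1.35]), array([-0.68,  0.4 ,  1.82, -0.  ,  0.92,  2.6 ])]
branch 63.5
3.9417 [ 0.44478872 -0.2709242   0.20038221] [-6.800e-01  2.680e-01  1.708e+00  1.000e-03  1.166e+00 -1.789e+00] 0.08775065447443003
```

View pics/s2.png

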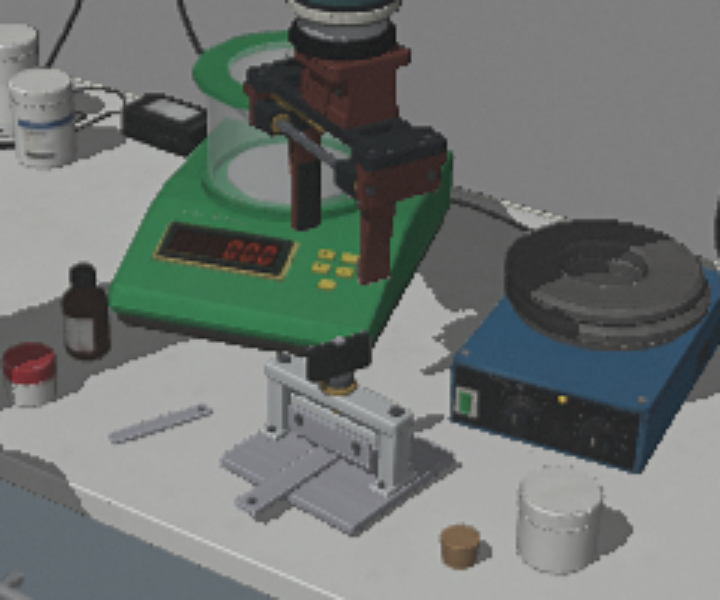

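The picture shows the fingers straddling the black bar, which is at about (338,355) in this crop, and nothing in the way. I'll descend, grip, and check the force.

```bash
python3 - <<'E'
from h import *
print("hit",servo_line([*AX,.098],down(63.5),rate=.08,contact_N=8), current_position(), current_force())
move_gripper(.006); sleep(.2)
print(current_finger_gap(),current_grip_force(),current_force(),current_torque(),current_position(),current_clock())
E
```

```text
hit False [ 0.44486137 -0.27229962  0.09847499] [0.42212669 0.4998625  0.82529816]
0.011750093535895316 29.999768435955048 [3.97219904 6.0264519  1.29305472] [ 1.13365957 -0.66604944 -0.13475477] [ 0.44524704 -0.2702353   0.09795352] 6.7667
```

The grip is good, with a gap of 11.75 mm. The side force agrees with the top camera that the axis is at about (0.446,-0.2704), so I'll recentre there and then turn with joint 6.

```bash
python3 - <<'E'
from h import *
servo_line([.4460,-.2702,.098],down(63.5),rate=.03); print(current_force(),current_position())
q=np.array(current_joint_pos()); n=5
for i in range(1,n+1):
    t=q.copy(); t[5]+=np.radians(71.5)*i/n; goto_joints(t)
    f=np.array(current_force()); print(i,f.round(1),np.array(current_torque()).round(2),np.round(current_position(),4),round(current_joint_pos()[5]-q[5],3),current_finger_gap())
    if np.linalg.norm(f)>35: print("STOP"); break
sleep(.2);print(current_force(),current_torque(),current_clock())
E
```

```text
[-2.32634469 -1.38652768  2.16595316] [ 0.44540236 -0.27016317  0.09799131]
1 [1.  2.8 0.8] [ 0.43 -0.11 -0.11] [ 0.4456 -0.2698  0.098 ] 0.246 0.012202451327863894
2 [3.  4.4 0.9] [ 0.78 -0.5  -0.07] [ 0.4459 -0.2695  0.098 ] 0.493 0.011748068989048245
3 [4.4 5.2 0.5] [ 0.95 -0.72 -0.15] [ 0.4464 -0.2693  0.098 ] 0.743 0.012082062700806487
4 [ 6.   6.6 -1.5] [ 1.1  -0.97 -0.11] [ 0.4468 -0.2692  0.098 ] 0.992 0.011822911978094177
5 [ 7.8  7.8 -2. ] [ 1.15 -1.22 -0.11] [ 0.4473 -0.2692  0.098 ] 1.242 0.011716303661309529
[ 7.23120313  7.50540637 -1.50275744] [ 1.11045272 -1.10975354 -0.10284274] 8.9667
```

Forces stayed low throughout the turn. I'll release, retract straight up, swing clear and check.

```bash
python3 - <<'E'
from h import *
move_gripper(.06); print(current_force())
p=current_position(); servo_line([p[0],p[1],.22],rate=.12)
move_ptp([.43,0.05,.32],current_orientation()); sleep(.3)
for n in("top","scene"):
    c=capture(n)
    if n=="scene": cv2.imwrite("pics/s3.png",cv2.resize(c["image"][200:320,270:430],None,fx=5,fy=5,interpolation=cv2.INTER_CUBIC)); 
    p=world(c,np.ones((480,640),bool))
    d=lambda q:np.round(np.degrees(np.arctan2(*np.linalg.eigh(np.cov(q[:,:2].T))[1][::-1,1]))%180,1)
    nr=p[np.hypot(p[:,0]-.444,p[:,1]+.272)<.045]; b=nr[(nr[:,2]>.108)&(nr[:,2]<.135)]
    e=p[(abs(p[:,0]-.444)<.045)&(abs(p[:,1]+.272)<.09)&(p[:,2]>.07)&(p[:,2]<.09)]
    print(n,"bar",len(b),d(b),b.mean(0).round(4),"beam",d(e))
    for g in silhouettes(n,"gauge")[:3]:
        w=world(c,g["region"]); print(np.round(g["xy"]),np.median(w,0).round(3))
print(current_clock(),current_force())
E
```

```text
[ 0.51799241 -0.15390708 -0.8187331 ]
top bar 110 81.5 [ 0.4465 -0.2709  0.1203] beam 81.9
[296. 253.] [ 0.419 -0.115  0.003]
[348. 262.] [ 0.389 -0.258  0.019]
[488. 241.] [ 0.452 -0.655  0.003]
scene bar 135 83.1 [ 0.4404 -0.2753  0.1158] beam 82.6
[325. 279.] [ 0.379 -0.262  0.016]
[340. 238.] [ 0.439 -0.277  0.107]
[497. 331.] [ 0.451 -0.661  0.001]
12.7833 [-0.35873106 -1.0253939  -0.93354551]
```

View pics/s3.png

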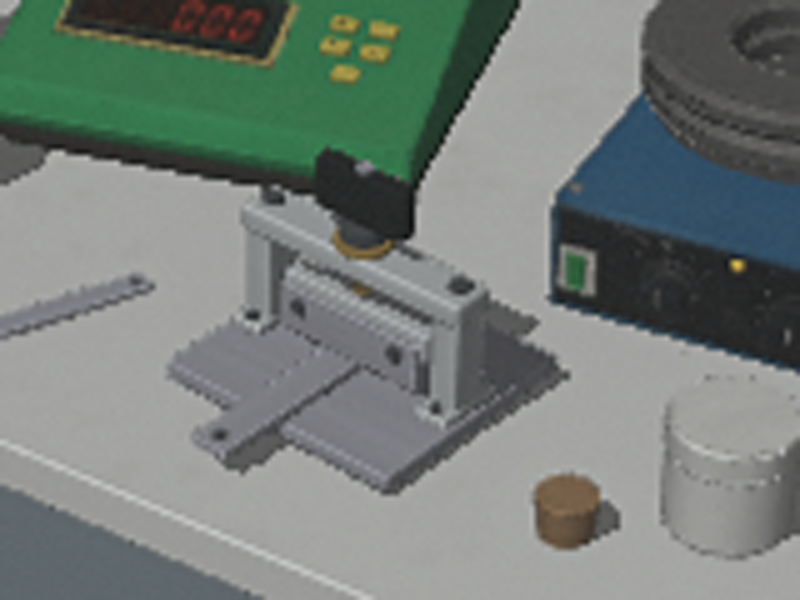

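The bar at (365,190) is now parallel to the beam, within 0.5°, so the screw is at about 1.4 rad. The blade is down on the strip, which hasn't moved (near end at (220,440)), and the robot is clear.

```bash
python3 -c "
from bench import *
print(close_job())"
```

```text
the job is handed in; nothing more can be done
None
```

I turned the right-hand bridge's screw clockwise to about 1.4 rad, so its blade drags lightly on the strip; the strip hasn't visibly moved, the other bridge was never approached, and the job was handed in at about 13 s with no verdict shown.

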